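# Load a weight into the V-block of a hand press

### The arm

A 7-joint arm with a two-finger parallel gripper is mounted at the origin on the work surface. World frame = base frame: x ahead of the robot, y to its left, z up, the work surface at z = 0. Lengths are in mm, angles in rad, forces in N, time in s.
With the tool pointing down it reaches from about 350 to 900 mm from the base axis. Payload 7.2 kg.
Tool frame: the origin (TCP) lies midway between the tips of the shut fingers; the grasp point (between the pads) lies behind it (tcp_to_grasp is the z of the grasp point in the tool frame, in mm); z points along the fingers, y is the line along which they close (so a half turn about z gives the same grasp; the last joint's range is limited). The gripper opens to 88 mm and grips with 3 to 60 N. Pads are 20 mm wide; open, the fingers measure 115 mm over their backs; the gripper's body (75 mm by 178 mm) begins 61 mm behind the grasp point.
Start: joints at [1.259, 0.411, -0.013, 1.596, 0.006, 1.134, -0.082], TCP at [150.858, -606.524, 222.653] pointing down, gripper open.
Joint ranges: [-2.95, 2.95], [-0.29, 1.99], [-1.47, 1.44], [0.14, 2.54], [-1.03, 4.17], [0.13, 1.85], [-2.86, 2.86]. Speed limits (rad/s): [2.39, 2.39, 3.01, 3.01, 3.14, 3.14, 3.14].

### API

Orientations are given as a unit quaternion [x, y, z, w].
In Python, from bench import state, read_camera, camera_params, sign_off, silhouettes, mark_of, tcp_to_grasp gives the robot as it stands.
- The arm moves only by the shell command python3 -m jog 'ROWS' [FORCE]. ROWS is JSON, a list of rows, each an object with "delta_rot": the turn, a rotation vector about the tool's x, y, z in degrees, a list of three; "delta_pos": the shift along the tool's x, y, z in m, a list of three; "fingers": the opening, from 0 (shut) to 1 (fully open). A call has 1 to 5 rows; each row shifts and turns the commanded pose from where the row before left it, along the tool's axes as they then stand; what a row does not reach is not made up. A row lasts 1/8 s, in which the tool goes at most 62.5 mm and 10.7 degrees, less where a joint would pass 70% of its speed; a pose out of reach is approached as far as the arm can. A call with a gripper value outside its range is refused whole. The fingers move at their own pace and stop on an object; FORCE is the grip in N (left out, the last holds). Time passes only in rows, so rows that do not move let the fingers close. It gives the time, the measured TCP pose, the force, the opening and the grip force at its end, in the units of the state.
- state(): the state, without advancing time (a new reading comes with each control period).
- read_camera(name): name is "side" or "top" or "wrist"; returns the picture (400x640x3 uint8, blue, green, red); there is no depth.
- camera_params(name): a dict with "mtx" (3x3 intrinsics, pixels), "R" (3x3) and "t" (3): a world point X has camera coordinates R X + t; the wrist camera has in their place "mount" (4x4, takes a point from camera to tool coordinates, whose origin is the TCP and whose axes are the flange's). Camera axes: x right, y down, z forward; pixel columns grow to the right and rows downward; lengths in mm; the calibration is good to about 2 mm. A picture is of the moment at which its call begins: read the wrist's pose just before it. camera_params takes no time and is no camera call.
- sign_off(): hands the job in; it is judged then, once.
Trained networks look in the newest picture that a camera, given by its name, has taken for a name from the list of things; names that differ only in an ending like _2 or _b are one class to them, and where a whole thing is asked for, a point or a joint stands for the part that bears it (a point fixed in the world has none). Each returns a list of dicts, best first, with "p" (0 to 1); they miss things now and then, are a little off and sometimes report something else, mostly with a low value. They report only what shows in the picture. A call takes as long as a camera call. They do not tell look-alikes from the thing itself.
- silhouettes(thing, camera): "mask" (400x640 bool, what is visible of it) and "rect" ([centre column, centre row, width, height] in pixels, round what is visible of it).
- mark_of(thing, camera): "xy" ([column, row] in pixels: a listed point, or the origin of a listed thing).
The state is a dict: "time_s": time; "q": joint angles; "qvel": joint speeds; "joint_efforts": joint torques, N m; "tool_pos": TCP position; "tool_rot": TCP orientation; "contact_force": force on the tool from outside, world axes, zero at the start; "ft_torque": the same for the moment, N m; "grip_width": finger opening in mm; "grip_force": force on a finger pad.
Only numpy, scipy, OpenCV 4.12 (cv2) and the standard library are available. Lean on these libraries where they do the work, as an engineer would, in place of code of your own. Each camera call takes 0.05 s, during which the arm holds its last target. There are 200 camera calls.

### The job

Gently stand the large brass plunger weight on the pulled-out shuttle of the hand press, in front of the V-block, and push it into the V until it settles centred and both faces take the push (some 8 to 14 N, never more than 20 N). Then push the shuttle by its end lip fully home under the ram, gently (never more than 25 N) so that the weight stays seated, and let go. Leave the other things on the bench alone.

Things in the scene. Friction and masses are not known exactly. Their poses are not given: they have to be found in the camera images.
- weight_center (a point): Brass plunger weight: stout upright brass cylinder 44 mm across, 42 mm high, with a thin neck and a grip knob (22 mm across) on top; 62 mm high in all, 0.3 to 0.55 kg. Stands on the bench; it and the tin cube may have changed places. Point: on its axis half-way up (31 mm above its foot), z along the axis. Its foot slides on the shuttle plate with 0.4 to 0.9 N.
- press: Iron hand press, fixed. Origin on the bench top, below shuttle_mark when the shuttle is fully out; +x is the way the shuttle slides in, to ram and column; z up. Bed 170 mm wide (y), 30 mm high, x = -80 to 370 mm. Two guide rails (x = -80 to 230 mm, 51 to 65 mm either side of the centre line) reach 46 mm above the bench. The lever is not used.
- ram_end (a point): Centre of the lower end of the press's ram, a vertical steel bar 32 mm thick: 180 mm along the press's x from its origin, on the centre line, 130 mm above the bench. The press head, 90 mm wide, overhangs from 22 mm in front of (less x than) this axis, from 210 mm above the bench up; the column stands 65 mm behind it.
- shuttle (a joint): How far the shuttle has slid in, in m: 0 fully out (as it starts, hard stop), 0.180 fully in under the ram (hard stop). It slides along the press's +x with about 3 N of friction (4 to 5 N at 0.1 m/s) and stays where it is left.
- lip (a point): Centre of the outer face of the shuttle's upright end lip, 28 mm above the shuttle's underside; push here along the press's +x to slide the shuttle in. The lip is 80 mm wide, 12 mm thick and stands from the plate (top 42 mm above the bench) to 74 mm above the bench. Nothing stands beside its outer face. Axes as the press.
- shuttle_mark (a point): Point on the shuttle plate's top (42 mm above the bench), on the centre line, axes as the press. The plate spans x -91 to +55, y +-49 mm. On it: V-block, 40 mm high, smooth 90-degree V opening to +x, mouth 50 mm. A seated weight's axis is over this point give or take 10 mm in x: the block's setting varies and is not measured; feel for it. The V's arms end 6 mm short of that axis.
- cube: Bystander: plain tin cube, 38 mm, on the bench. It and the brass plunger weight may have changed places. Origin at the centre of its underside.
- disc: Bystander: aluminium disc lying flat, 80 mm across, 12 mm thick. Origin at the centre of its underside.
- jar: Bystander: squat amber glass jar, 72 mm across, 75 mm high. Origin at the centre of its underside.
- wedge: Bystander: varnished wooden wedge, 90 x 45 x 50 mm. Origin at the centre of its underside.
- minor_weight: Bystander: small brass weight with a knob, 28 mm across, 40 mm high. Origin at the centre of its underside.
- ebonite: Bystander: black ebonite bar lying flat, 30 x 110 x 20 mm. Origin at the centre of its underside.
Mind the look-alikes: they are no part of the job. What is shaped like the part that bears weight_center but pink is not meant.

How it is judged (in metres and radians):
On the way:
1. with the shuttle still fully out (within 8 mm), the weight stands on it against both faces of the V-block and is pressed against each with more than 3 N, for 0.2 s (horizontal distance between weight_center and vblock_c1 below 0.0285 m and horizontal distance between weight_center and vblock_c2 below 0.0285 m and z of weight_center in the frame of shuttle_mark between 0.028 and 0.034 m and angle between weight_center's own z axis and vertical below 0.08 rad and value of joint shuttle below 0.008 m and contact force between weight and vblock_c1 above 3 N and contact force between weight and vblock_c2 above 3 N), for 0.2 s.
At the end, for the whole second after the job is handed in: The shuttle is fully in (within 4 mm of its stop) and at rest; the weight stands upright on it, at rest, seated in the V against both faces (within 1.5 mm of each), and the robot has let go (horizontal distance between weight_center and vblock_c1 below 0.0285 m and horizontal distance between weight_center and vblock_c2 below 0.0285 m and z of weight_center in the frame of shuttle_mark between 0.028 and 0.034 m and angle between weight_center's own z axis and vertical below 0.08 rad and value of joint shuttle above 0.176 m and linear speed of weight below 0.01 m/s and velocity of joint shuttle below 0.01 m/s); the robot touches nothing.
It fails at once if the weight is pressed against the V-block with more than 20 N (contact force between weight and vblock above 20 N).
It fails at once if the weight is set down on or pressed against the shuttle with more than 25 N (contact force between weight and shuttle above 25 N).
It fails at once if the robot presses on the shuttle with more than 25 N (contact force between any of the arm, the fingers and shuttle above 25 N).
It fails at once if one of the bystanders (cube, disc, jar, wedge, small weight, bar) is shifted by more than 20 mm (distance of any of cube, disc, jar, wedge, minor_weight, ebonite from where it was at the start of the episode above 0.02 m).
It also fails if it takes over 72 s, if anything falls off the work surface, if the arm or the gripper's body presses on something with over 40 N, if the wrist force passes 120 N, or if a joint passes its speed limit or range.

## Working session

There is one attempt and no reset: what is moved stays moved. The work goes in short steps, Python scripts to look and compute and a shell command to move; the robot and the scene stay as the last step left them, time stands still between calls to the robot, and variables do not carry over. Pictures are saved under pics/ and viewed, at most 10 in all, crops included, and the job is handed in when it is done.

```bash
mkdir -p pics; ls; python3 - <<'E'
from bench import *
import cv2,numpy as np
s=state();print(s['time_s'],s['tool_pos'],s['tool_rot'],s['contact_force'],s['grip_width'],tcp_to_grasp if not callable(tcp_to_grasp) else tcp_to_grasp())
a=read_camera("side");b=read_camera("top")
cv2.imwrite('pics/side.png',a);cv2.imwrite('pics/top.png',b)
for c in("side","top"):
    p=camera_params(c);R=np.array(p['R']);print(c,np.array(p['mtx']).tolist(),(-R.T@np.array(p['t'])).round(),R.round(2).tolist())
    for n in["weight_center","ram_end","lip","shuttle_mark","cube","press"]:
        print(n,[(np.round(d['xy']).tolist(),round(d['p'],2)) for d in mark_of(n,c)])
    print([(np.round(d['rect']).tolist(),round(d['p'],2)) for d in silhouettes("weight_center",c)])
E
```

```text
pics
0.0 [ 150.70012267 -606.04057143  221.82215332] [ 9.92578610e-01  1.21602087e-01 -1.51865094e-04 -7.82164463e-04] [ 0.18937625 -0.3733401   0.00269494] 87.69537350907845 -18.700000000000003
side [[387.7626900135537, 0.0, 317.48881082987697], [0.0, 387.7626900135537, 200.54788888825112], [0.0, 0.0, 1.0]] [191. 329. 644.] [[-0.76, -0.65, 0.0], [-0.45, 0.53, -0.72], [0.47, -0.55, -0.69]]
weight_center [([361.0, 181.0], 0.93), ([337.0, 158.0], 0.75), ([401.0, 184.0], 0.57)]
ram_end [([233.0, 232.0], 0.71)]
lip [([329.0, 185.0], 0.95)]
shuttle_mark [([301.0, 210.0], 0.94)]
cube [([395.0, 223.0], 0.9)]
press [([304.0, 225.0], 0.61)]
[([401.0, 184.0, 18.0, 28.0], 0.71), ([361.0, 181.0, 21.0, 28.0], 0.69), ([410.0, 264.0, 17.0, 13.0], 0.27)]
top [[392.6827748412699, 0.0, 323.3581856264777], [0.0, 392.6827748412699, 194.56771368495453], [0.0, 0.0, 1.0]] [ 445. -112. 1066.] [[0.0, -1.0, 0.01], [-0.99, -0.0, -0.12], [0.12, -0.01, -0.99]]
weight_center [([397.0, 156.0], 0.81), ([384.0, 195.0], 0.77), ([405.0, 221.0], 0.76), ([312.0, 185.0], 0.51)]
ram_end [([239.0, 181.0], 0.64)]
lip [([349.0, 184.0], 0.85)]
shuttle_mark [([317.0, 181.0], 0.78)]
cube [([374.0, 242.0], 0.66)]
press [([316.0, 187.0], 0.69)]
[([393.0, 158.0, 17.0, 21.0], 0.84), ([406.0, 223.0, 20.0, 20.0], 0.72), ([385.0, 193.0, 22.0, 16.0], 0.61)]
```

View pics/side.png

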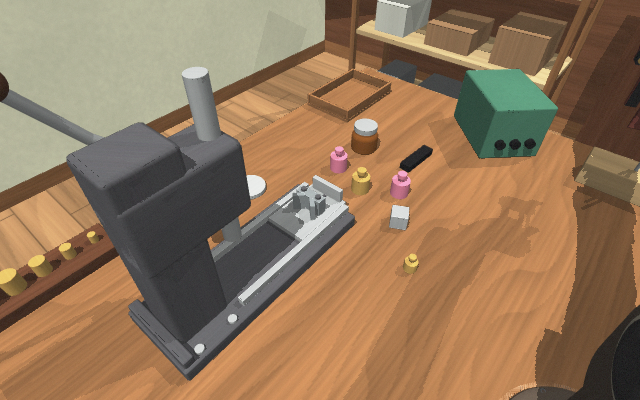

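View pics/top.png

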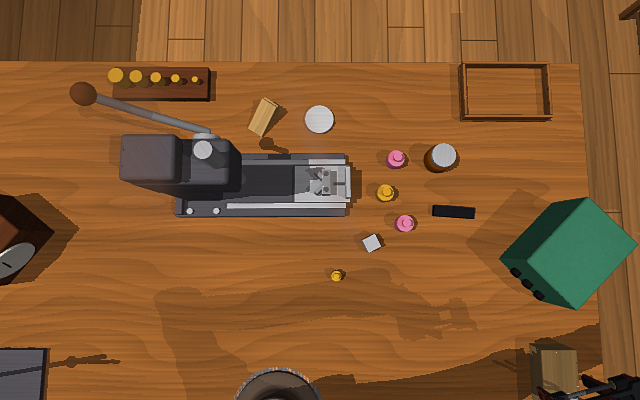

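Side view: the brass weight is at about (361,181). The pink look-alikes are at (338,158) and (401,184), and the small brass weight is at (411,263). Top view: brass is at (386,193), pinks at (397,158) and (405,222), small brass at (337,275), cube at (372,243). The target is the large brass one. The press's +x points left in the top image, which is roughly world +y.

```bash
cat > h.py <<'E'
from bench import *
import cv2,numpy as np
from scipy.spatial.transform import Rotation as Ro
def cam(c,s=None):
    p=camera_params(c);K=np.array(p['mtx'])
    if c!='wrist': return K,np.array(p['R']),np.array(p['t'])
    M=np.array(p['mount']);T=np.eye(4);T[:3,:3]=Ro.from_quat(s['tool_rot']).as_matrix();T[:3,3]=s['tool_pos']
    W=np.linalg.inv(T@M);return K,W[:3,:3],W[:3,3]
def proj(X,C):
    K,R,t=C;p=K@(R@np.array(X,float)+t);return p[:2]/p[2]
def atz(uv,z,C):
    K,R,t=C;o=-R.T@t;d=R.T@np.linalg.inv(K)@np.array([uv[0],uv[1],1.]);return o+d*(z-o[2])/d[2]
def tri(u1,C1,u2,C2):
    P=[C[0]@np.c_[C[1],C[2]] for C in(C1,C2)]
    X=cv2.triangulatePoints(P[0],P[1],np.array(u1,float),np.array(u2,float)).ravel();return X[:3]/X[3]
E
python3 - <<'E'
from h import *
S,T=cam('side'),cam('top')
for n,a,b,z in[('w',(361,181),(385,194),31),('ram',(233,232),(239,181),130),('lip',(329,185),(349,184),58),('mark',(301,210),(317,181),42),('pink1',(338,158),(397,157),31),('pink2',(401,184),(405,222),31)]:
    print(n,tri(a,S,b,T).round(),atz(a,z,S).round(),atz(b,z,T).round())
a=cv2.imread('pics/top.png')[130:260,290:450];cv2.imwrite('pics/crop.png',cv2.resize(a,None,fx=4,fy=4,interpolation=2))
print(Ro.from_quat(state()['tool_rot']).as_matrix().round(3), np.array(camera_params('wrist')['mount']).round(2))
E
```

```text
w [ 572. -284.   24.] [ 568. -277.   31.] [ 571. -283.   31.]
ram [590.  83. 140.] [599.  79. 130.] [590.  85. 130.]
lip [ 593. -185.   66.] [ 599. -192.   58.] [ 594. -185.   58.]
mark [ 604. -102.   43.] [ 605. -102.   42.] [ 604. -102.   42.]
pink1 [ 672. -319.   24.] [ 666. -312.   31.] [ 671. -317.   31.]
pink2 [ 495. -337.   23.] [ 489. -330.   31.] [ 497. -334.   31.]
[[ 0.97   0.241  0.   ]
 [ 0.241 -0.97  -0.   ]
 [-0.     0.    -1.   ]] [[-0.0000e+00 -9.5000e-01 -3.0000e-01  8.3250e+01]
 [ 1.0000e+00 -0.0000e+00  0.0000e+00 -1.3000e-01]
 [-0.0000e+00 -3.0000e-01  9.5000e-01 -1.6222e+02]
 [ 0.0000e+00  0.0000e+00  0.0000e+00  1.0000e+00]]
```

View pics/crop.png

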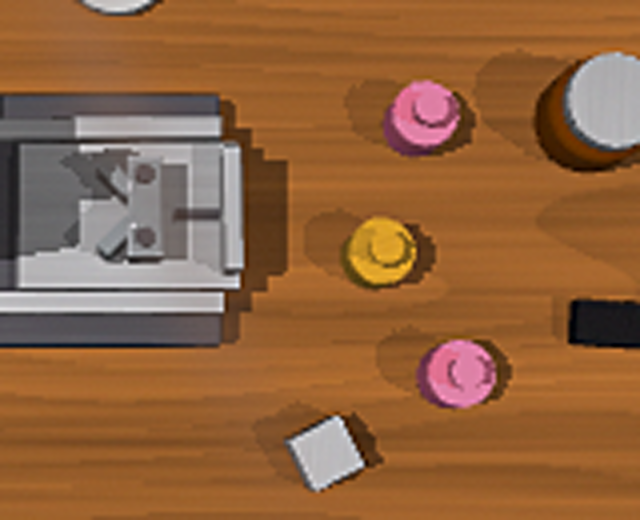

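The crop confirms it: the yellow brass weight is at crop (380,250), pinks at (425,115) and (458,372), and the V opens left. I'll move above the weight and turn so the fingers close along world x.

```bash
python3 -m jog '[{"delta_pos":[0.05,-0.022,0],"delta_rot":[0,0,0],"fingers":1},{"delta_pos":[0.054,-0.0235,0],"delta_rot":[0,0,0],"fingers":1},{"delta_pos":[0.054,-0.0235,0],"delta_rot":[0,0,0],"fingers":1},{"delta_pos":[0.054,-0.0235,0],"delta_rot":[0,0,0],"fingers":1},{"delta_pos":[0.054,-0.0235,0],"delta_rot":[0,0,0],"fingers":1}]' && python3 -m jog '[{"delta_pos":[0.054,-0.0235,0],"delta_rot":[0,0,0],"fingers":1},{"delta_pos":[0.054,-0.0235,0],"delta_rot":[0,0,0],"fingers":1},{"delta_pos":[0.054,-0.0235,0],"delta_rot":[0,0,0],"fingers":1},{"delta_pos":[0.054,-0.0235,0],"delta_rot":[0,0,0],"fingers":1},{"delta_pos":[0,0,0],"delta_rot":[0,0,-9.5],"fingers":1}]' && python3 -m jog '[{"delta_pos":[0,0,0],"delta_rot":[0,0,-9.5],"fingers":1},{"delta_pos":[0,0,0],"delta_rot":[0,0,-9.5],"fingers":1},{"delta_pos":[0,0,0],"delta_rot":[0,0,-9.5],"fingers":1},{"delta_pos":[0,0,0],"delta_rot":[0,0,-9.5],"fingers":1},{"delta_pos":[0,0,0],"delta_rot":[0,0,-9.5],"fingers":1}]' && python3 -m jog '[{"delta_pos":[0,0,0],"delta_rot":[0,0,-9.5],"fingers":1},{"delta_pos":[0,0,0],"delta_rot":[0,0,-9.5],"fingers":1},{"delta_pos":[0,0,0],"delta_rot":[0,0,0],"fingers":1}]'
python3 - <<'E'
from h import *
s=state();print(s['tool_pos'].round(1) if hasattr(s['tool_pos'],'round') else s['tool_pos'],s['q']);print(Ro.from_quat(s['tool_rot']).as_matrix().round(3))
a=read_camera('wrist');cv2.imwrite('pics/w1.png',a);C=cam('wrist',s)
for n,z in[('weight_center',31),('lip',58),('shuttle_mark',42)]:
    print(n,[(np.round(d['xy']).tolist(),round(d['p'],2),atz(d['xy'],z,C).round(1)) for d in mark_of(n,'wrist')])
E
```

```text
time_s: 1.42
tool_pos: [382.3, -428.6, 222.9]
tool_rot: [0.993, 0.121, 0.0, 0.0]
contact_force: [0.6, 0.1, 0.1]
grip_width: 87.7
grip_force: 0.0
time_s: 2.05
tool_pos: [572.1, -280.3, 222.3]
tool_rot: [0.978, 0.209, 0.001, -0.001]
contact_force: [-0.4, -0.6, -0.6]
grip_width: 87.8
grip_force: 0.0
time_s: 2.68
tool_pos: [567.8, -286.5, 222.6]
tool_rot: [0.813, 0.583, -0.0, 0.0]
contact_force: [0.6, -0.3, 0.3]
grip_width: 88.3
grip_force: 0.0
time_s: 3.05
tool_pos: [567.8, -286.6, 222.6]
tool_rot: [0.708, 0.706, 0.0, -0.0]
contact_force: [0.1, 0.2, -0.1]
grip_width: 88.0
grip_force: 0.0
[ 567.8 -286.6  222.6] [ 0.72178967  0.47495201 -0.47338417  1.54307533  0.22730576  1.17865983
  0.20418703]
[[ 0.002  1.     0.   ]
 [ 1.    -0.002  0.   ]
 [ 0.     0.    -1.   ]]
weight_center [([247.0, 212.0], 0.95, array([ 487.1, -329.3,   31. ])), ([319.0, 172.0], 0.6, array([ 569.9, -282.5,   31. ]))]
lip [([345.0, 82.0], 0.95, array([ 594.5, -189.2,   58. ]))]
shuttle_mark []
```

View pics/w1.png

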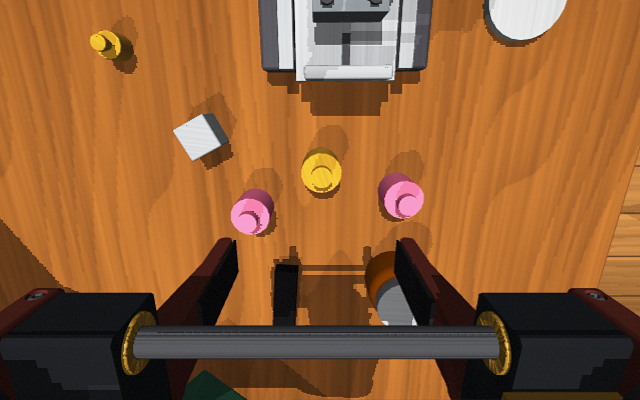

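The wrist view shows the brass weight at (321,172), between the pinks at (252,212) and (403,198). It measures at (570,-283), which agrees with the top view. I'll descend and grip.

```bash
python3 -m jog '[{"delta_pos":[0.004,0.003,0.045],"delta_rot":[0,0,0],"fingers":1},{"delta_pos":[0,0,0.045],"delta_rot":[0,0,0],"fingers":1},{"delta_pos":[0,0,0.045],"delta_rot":[0,0,0],"fingers":1},{"delta_pos":[0,0,0.045],"delta_rot":[0,0,0],"fingers":1},{"delta_pos":[0,0,0.032],"delta_rot":[0,0,0],"fingers":1}]' && python3 -m jog '[{"delta_pos":[0,0,0],"delta_rot":[0,0,0],"fingers":1},{"delta_pos":[0,0,0],"delta_rot":[0,0,0],"fingers":0.4},{"delta_pos":[0,0,0],"delta_rot":[0,0,0],"fingers":0.4},{"delta_pos":[0,0,0],"delta_rot":[0,0,0],"fingers":0.4},{"delta_pos":[0,0,0],"delta_rot":[0,0,0],"fingers":0.4}]' 20 && python3 -m jog '[{"delta_pos":[0,0,0],"delta_rot":[0,0,0],"fingers":0.4},{"delta_pos":[0,0,0],"delta_rot":[0,0,0],"fingers":0.4},{"delta_pos":[0,0,0],"delta_rot":[0,0,0],"fingers":0.4},{"delta_pos":[0,0,0],"delta_rot":[0,0,0],"fingers":0.4}]'
```

```text
time_s: 3.88
tool_pos: [570.2, -282.1, 8.6]
tool_rot: [0.708, 0.706, -0.0, -0.001]
contact_force: [-0.2, 0.2, 0.5]
grip_width: 87.7
grip_force: 0.0
time_s: 4.5
tool_pos: [571.2, -282.6, 11.4]
tool_rot: [0.707, 0.707, 0.0, 0.001]
contact_force: [-0.6, 0.2, -0.5]
grip_width: 51.2
grip_force: 0.0
time_s: 5.0
tool_pos: [571.4, -282.5, 11.1]
tool_rot: [0.707, 0.707, 0.0, 0.0]
contact_force: [0.3, -0.4, 4.5]
grip_width: 43.8
grip_force: 20.0
```

```bash
python3 -m jog '[{"delta_pos":[0,0,-0.02],"delta_rot":[0,0,0],"fingers":0.4},{"delta_pos":[0,0,-0.05],"delta_rot":[0,0,0],"fingers":0.4},{"delta_pos":[0,0,-0.05],"delta_rot":[0,0,0],"fingers":0.4},{"delta_pos":[0,0.01,-0.04],"delta_rot":[0,0,0],"fingers":0.4},{"delta_pos":[0.02,0.014,0],"delta_rot":[0,0,0],"fingers":0.4}]' 30 && python3 -m jog '[{"delta_pos":[0.03,0,0],"delta_rot":[0,0,0],"fingers":0.4},{"delta_pos":[0.02,0,0],"delta_rot":[0,0,0],"fingers":0.4},{"delta_pos":[0,0,0],"delta_rot":[0,0,0],"fingers":0.4},{"delta_pos":[0,0,0],"delta_rot":[0,0,0],"fingers":0.4}]'
python3 - <<'E'
from h import *
s=state();print(s['tool_pos'],s['contact_force'],s['grip_width'])
a=read_camera('wrist');cv2.imwrite('pics/w2.png',a);C=cam('wrist',s)
for n,z in[('weight_center',s['tool_pos'][2]+20),('lip',58),('shuttle_mark',42),('ram_end',130)]:
    print(n,[(np.round(d['xy']).tolist(),round(d['p'],2),atz(d['xy'],z,C).round(1)) for d in mark_of(n,'wrist')])
E
```

```text
time_s: 5.62
tool_pos: [595.8, -264.9, 175.1]
tool_rot: [0.709, 0.706, 0.0, 0.003]
contact_force: [-0.4, 0.9, -5.4]
grip_width: 43.7
grip_force: 30.0
time_s: 6.12
tool_pos: [594.5, -213.8, 170.6]
tool_rot: [0.708, 0.707, -0.001, 0.0]
contact_force: [-0.7, -0.1, -5.2]
grip_width: 43.5
grip_force: 30.0
[ 594.53466038 -213.80039414  170.58467389] [-0.70384524 -0.07076079 -5.20808672] 43.514895120719196
weight_center [([221.0, 294.0], 0.95, array([ 544.9, -225. ,  190.6])), ([382.0, 278.0], 0.76, array([ 626.5, -216. ,  190.6])), ([316.0, 272.0], 0.73, array([ 593.4, -212.5,  190.6])), ([323.0, 51.0], 0.36, array([ 596.4, -112.2,  190.6]))]
lip [([318.0, 168.0], 0.68, array([ 595.1, -188.6,   58. ])), ([173.0, 211.0], 0.34, array([ 464.3, -227.7,   58. ]))]
shuttle_mark [([317.0, 50.0], 0.78, array([594.7, -93.4,  42. ]))]
ram_end []
```

View pics/w2.png

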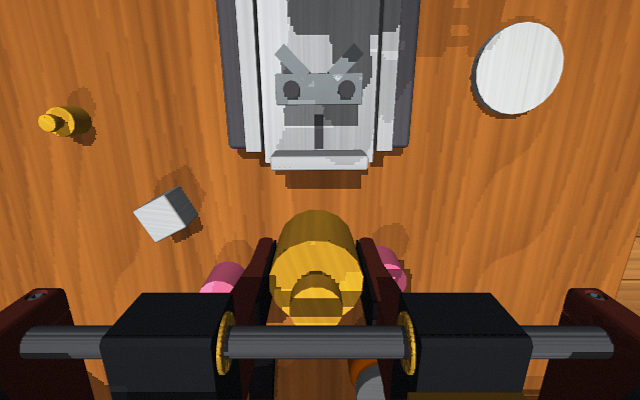

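The wrist view shows the weight upright in the grip, lip at (318,160), V arm tips at about (281,48) and (357,48). Next I'll get the press axes from these.

```bash
python3 - <<'E'
from h import *
s=state();C=cam('wrist',s)
for n,uv,z in[('armL',(275,54),82),('armLtip',(285,44),82),('armR',(364,54),82),('armRtip',(353,44),82),('blockbackL',(276,104),82),('blockbackR',(362,104),82),('lip top outer L',(271,167),74),('lipR',(367,167),74),('lip inner L',(275,152),74),
 ('bedL near',(230,148),30),('bedL far',(217,0),30),('bedR near',(408,148),30),('bedR far',(420,0),30)]:
    print(n,atz(uv,z,C).round(1))
E
```

```text
armL [ 565.  -100.2   82. ]
armLtip [572.3 -93.8  82. ]
armR [ 628.3 -100.4   82. ]
armRtip [620.2 -94.   82. ]
blockbackL [ 564.3 -134.3   82. ]
blockbackR [ 628.2 -134.5   82. ]
lip top outer L [ 557.3 -183.6   74. ]
lipR [ 635.4 -183.9   74. ]
lip inner L [ 561.  -171.4   74. ]
bedL near [ 513.5 -174.7   30. ]
bedL far [513.1 -53.5  30. ]
bedR near [ 680.  -175.2   30. ]
bedR far [679.6 -54.   30. ]
```

The press axis is at x≈596.4 with yaw≈0. The arm tips are at y≈-94, so the seated axis should be near y≈-88. I'll set the weight down at y≈-67.

```bash
python3 -m jog '[{"delta_pos":[0.03,0.002,0],"delta_rot":[0,0,0],"fingers":0.4},{"delta_pos":[0.04,0,0],"delta_rot":[0,0,0],"fingers":0.4},{"delta_pos":[0.04,0,0],"delta_rot":[0,0,0],"fingers":0.4},{"delta_pos":[0.027,0,0],"delta_rot":[0,0,0],"fingers":0.4},{"delta_pos":[0.01,0,0],"delta_rot":[0,0,0],"fingers":0.4}]' && python3 -m jog '[{"delta_pos":[0,0,0.02],"delta_rot":[0,0,0],"fingers":0.4},{"delta_pos":[0,0,0.03],"delta_rot":[0,0,0],"fingers":0.4},{"delta_pos":[0,0,0.03],"delta_rot":[0,0,0],"fingers":0.4},{"delta_pos":[0,0,0.015],"delta_rot":[0,0,0],"fingers":0.4},{"delta_pos":[0,0,0],"delta_rot":[0,0,0],"fingers":0.4}]' && python3 -m jog '[{"delta_pos":[0,0,0.008],"delta_rot":[0,0,0],"fingers":0.4},{"delta_pos":[0,0,0.005],"delta_rot":[0,0,0],"fingers":0.4},{"delta_pos":[0,0,0],"delta_rot":[0,0,0],"fingers":0.4}]'
```

```text
time_s: 7.0
tool_pos: [597.1, -63.6, 170.8]
tool_rot: [0.706, 0.708, 0.0, -0.0]
contact_force: [0.4, -0.3, -4.2]
grip_width: 43.3
grip_force: 30.0
time_s: 7.62
tool_pos: [596.5, -66.2, 74.8]
tool_rot: [0.708, 0.707, -0.001, -0.001]
contact_force: [-0.3, 0.2, -3.5]
grip_width: 43.3
grip_force: 30.0
time_s: 8.0
tool_pos: [597.0, -65.4, 62.6]
tool_rot: [0.707, 0.707, -0.0, -0.0]
contact_force: [0.1, 0.3, -4.0]
grip_width: 43.6
grip_force: 30.0
```

```bash
python3 -m jog '[{"delta_pos":[0,0,0.003],"delta_rot":[0,0,0],"fingers":0.4},{"delta_pos":[0,0,0.002],"delta_rot":[0,0,0],"fingers":0.4},{"delta_pos":[0,0,0.001],"delta_rot":[0,0,0],"fingers":0.4},{"delta_pos":[0,0,0],"delta_rot":[0,0,0],"fingers":0.4}]' && python3 -m jog '[{"delta_pos":[0,0,0.001],"delta_rot":[0,0,0],"fingers":0.4},{"delta_pos":[0,0,0],"delta_rot":[0,0,0],"fingers":0.4}]' && python3 -m jog '[{"delta_pos":[0,0,0.001],"delta_rot":[0,0,0],"fingers":0.4},{"delta_pos":[0,0,0],"delta_rot":[0,0,0],"fingers":0.4}]'
```

```text
time_s: 8.5
tool_pos: [597.0, -65.4, 56.6]
tool_rot: [0.707, 0.707, -0.0, -0.0]
contact_force: [-0.4, 1.1, -3.3]
grip_width: 43.5
grip_force: 30.0
time_s: 8.75
tool_pos: [597.0, -65.4, 55.6]
tool_rot: [0.707, 0.707, -0.0, -0.0]
contact_force: [0.3, -0.2, -3.9]
grip_width: 43.8
grip_force: 30.0
time_s: 9.0
tool_pos: [597.0, -65.4, 54.6]
tool_rot: [0.707, 0.707, -0.0, -0.0]
contact_force: [0.6, -0.7, -4.9]
grip_width: 43.9
grip_force: 30.0
```

```bash
python3 -m jog '[{"delta_pos":[0,0,0.001],"delta_rot":[0,0,0],"fingers":0.4},{"delta_pos":[0,0,0],"delta_rot":[0,0,0],"fingers":0.4}]' && python3 -m jog '[{"delta_pos":[0,0,0.0005],"delta_rot":[0,0,0],"fingers":0.4},{"delta_pos":[0,0,0],"delta_rot":[0,0,0],"fingers":0.4}]'  && python3 -m jog '[{"delta_pos":[0,0,0.0005],"delta_rot":[0,0,0],"fingers":0.4},{"delta_pos":[0,0,0],"delta_rot":[0,0,0],"fingers":0.4}]'
```

```text
time_s: 9.25
tool_pos: [597.0, -65.4, 53.5]
tool_rot: [0.707, 0.707, -0.0, -0.0]
contact_force: [-0.3, -0.6, -3.5]
grip_width: 43.5
grip_force: 30.0
time_s: 9.5
tool_pos: [597.1, -65.4, 53.2]
tool_rot: [0.707, 0.707, 0.0, 0.0]
contact_force: [-0.4, 0.8, -4.4]
grip_width: 43.3
grip_force: 30.0
time_s: 9.75
tool_pos: [597.5, -65.4, 53.1]
tool_rot: [0.707, 0.707, 0.0, 0.0]
contact_force: [-1.0, 0.1, 0.8]
grip_width: 43.6
grip_force: 30.0
```

The weight is down: the wrist load has gone from -4.4 N to about 0. I'll lift 1 mm and move it 12 mm closer to the V so the pusher and camera later stay clear of the head, then release.

```bash
python3 -m jog '[{"delta_pos":[0,0,-0.0015],"delta_rot":[0,0,0],"fingers":0.4},{"delta_pos":[-0.006,-0.001,0],"delta_rot":[0,0,0],"fingers":0.4},{"delta_pos":[-0.005,0,0],"delta_rot":[0,0,0],"fingers":0.4},{"delta_pos":[0,0,0],"delta_rot":[0,0,0],"fingers":0.4}]' && python3 -m jog '[{"delta_pos":[0,0,0.0005],"delta_rot":[0,0,0],"fingers":0.4},{"delta_pos":[0,0,0.0005],"delta_rot":[0,0,0],"fingers":0.4},{"delta_pos":[0,0,0.0005],"delta_rot":[0,0,0],"fingers":0.4},{"delta_pos":[0,0,0],"delta_rot":[0,0,0],"fingers":0.4}]'
```

```text
time_s: 10.25
tool_pos: [595.8, -77.4, 53.9]
tool_rot: [0.708, 0.706, -0.0, -0.0]
contact_force: [-0.4, 0.9, -5.2]
grip_width: 43.7
grip_force: 30.0
time_s: 10.75
tool_pos: [596.5, -76.2, 53.1]
tool_rot: [0.707, 0.707, 0.0, 0.0]
contact_force: [-0.1, -0.6, -0.0]
grip_width: 43.7
grip_force: 30.0
```

```bash
python3 -m jog '[{"delta_pos":[0,0,0],"delta_rot":[0,0,0],"fingers":0.65},{"delta_pos":[0,0,0],"delta_rot":[0,0,0],"fingers":0.65},{"delta_pos":[0,0,0],"delta_rot":[0,0,0],"fingers":0.65},{"delta_pos":[0,0,-0.005],"delta_rot":[0,0,0],"fingers":0.65},{"delta_pos":[0,0,-0.02],"delta_rot":[0,0,0],"fingers":0.65}]' && python3 -m jog '[{"delta_pos":[0,0,-0.03],"delta_rot":[0,0,0],"fingers":0.65},{"delta_pos":[0,0,-0.03],"delta_rot":[0,0,0],"fingers":0.65},{"delta_pos":[0,0,0],"delta_rot":[0,0,0],"fingers":0.65}]'
python3 - <<'E'
from h import *
s=state();print(s['tool_pos'])
a=read_camera('wrist');cv2.imwrite('pics/w3.png',a);C=cam('wrist',s)
for n,z in[('weight_center',73),('lip',58),('shuttle_mark',42)]:
    print(n,[(np.round(d['xy']).tolist(),round(d['p'],2),atz(d['xy'],z,C).round(1)) for d in mark_of(n,'wrist')])
b=read_camera('side');cv2.imwrite('pics/s3.png',cv2.resize(b[120:320,150:420],None,fx=2.9,fy=2.9))
E
```

```text
time_s: 11.38
tool_pos: [595.3, -76.3, 77.6]
tool_rot: [0.707, 0.707, -0.001, -0.001]
contact_force: [0.9, -0.1, 0.2]
grip_width: 57.2
grip_force: 0.0
time_s: 11.75
tool_pos: [598.0, -76.3, 141.5]
tool_rot: [0.707, 0.707, 0.002, 0.002]
contact_force: [0.9, -0.5, 0.4]
grip_width: 56.8
grip_force: 0.0
[597.9713374  -76.32881764 141.50608095]
weight_center [([314.0, 215.0], 0.86, array([595.6, -77.8,  73. ])), ([532.0, 49.0], 0.63, array([739.1,  37. ,  73. ]))]
lip [([312.0, 324.0], 0.75, array([ 593.8, -189.6,   58. ])), ([85.0, 258.0], 0.61, array([ 402.4, -121.7,   58. ]))]
shuttle_mark [([498.0, 216.0], 0.44, array([755.8, -91.2,  42. ]))]
```

View pics/s3.png

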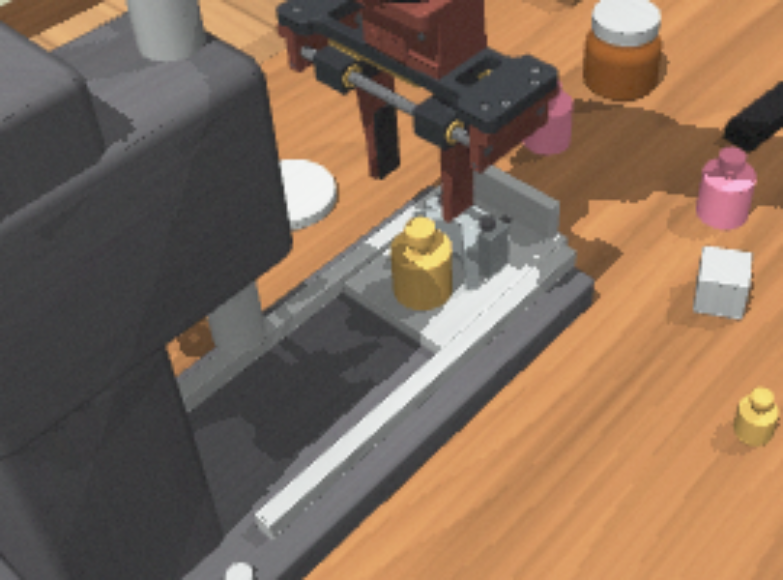

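Side crop: the weight stands upright at (422,265) on the plate, in front of the V. I'll shut the fingers, move to the +y side and descend.

```bash
python3 -m jog '[{"delta_pos":[0.02,0,0],"delta_rot":[0,0,0],"fingers":0},{"delta_pos":[0.02,0,0],"delta_rot":[0,0,0],"fingers":0},{"delta_pos":[0,0,0],"delta_rot":[0,0,0],"fingers":0},{"delta_pos":[0,0,0],"delta_rot":[0,0,0],"fingers":0},{"delta_pos":[0,0,0],"delta_rot":[0,0,0],"fingers":0}]' && python3 -m jog '[{"delta_pos":[0,0,0],"delta_rot":[0,0,0],"fingers":0},{"delta_pos":[0,0,0],"delta_rot":[0,0,0],"fingers":0},{"delta_pos":[0,0,0],"delta_rot":[0,0,0],"fingers":0},{"delta_pos":[0,0,0],"delta_rot":[0,0,0],"fingers":0}]'
```

```text
time_s: 12.62
tool_pos: [596.1, -37.2, 137.6]
tool_rot: [0.708, 0.707, -0.0, 0.0]
contact_force: [-0.2, -0.1, -0.1]
grip_width: 10.1
grip_force: 0.0
time_s: 13.12
tool_pos: [596.1, -36.5, 137.7]
tool_rot: [0.707, 0.707, 0.0, 0.0]
contact_force: [0.2, -0.3, 0.0]
grip_width: 0.8
grip_force: 0.0
```

```bash
python3 -m jog '[{"delta_pos":[0,0,0.025],"delta_rot":[0,0,0],"fingers":0},{"delta_pos":[0,0,0.025],"delta_rot":[0,0,0],"fingers":0},{"delta_pos":[0,0,0.02],"delta_rot":[0,0,0],"fingers":0},{"delta_pos":[0,0,0.012],"delta_rot":[0,0,0],"fingers":0},{"delta_pos":[0,0,0],"delta_rot":[0,0,0],"fingers":0}]' && python3 -m jog '[{"delta_pos":[-0.003,0,0],"delta_rot":[0,0,0],"fingers":0},{"delta_pos":[-0.002,0,0],"delta_rot":[0,0,0],"fingers":0},{"delta_pos":[-0.002,0,0],"delta_rot":[0,0,0],"fingers":0},{"delta_pos":[-0.001,0,0],"delta_rot":[0,0,0],"fingers":0},{"delta_pos":[-0.001,0,0],"delta_rot":[0,0,0],"fingers":0}]' && python3 -m jog '[{"delta_pos":[-0.001,0,0],"delta_rot":[0,0,0],"fingers":0},{"delta_pos":[-0.001,0,0],"delta_rot":[0,0,0],"fingers":0},{"delta_pos":[-0.001,0,0],"delta_rot":[0,0,0],"fingers":0},{"delta_pos":[-0.001,0,0],"delta_rot":[0,0,0],"fingers":0},{"delta_pos":[0,0,0],"delta_rot":[0,0,0],"fingers":0}]'
```

```text
time_s: 13.75
tool_pos: [595.6, -36.3, 54.9]
tool_rot: [0.707, 0.707, -0.0, -0.001]
contact_force: [-0.4, 0.2, -0.6]
grip_width: 0.1
grip_force: 0.0
time_s: 14.38
tool_pos: [596.1, -45.4, 55.8]
tool_rot: [0.707, 0.707, 0.0, 0.0]
contact_force: [-0.0, 2.0, 1.3]
grip_width: 0.7
grip_force: 0.3
time_s: 15.0
tool_pos: [596.0, -49.6, 55.6]
tool_rot: [0.707, 0.707, -0.0, 0.0]
contact_force: [0.5, -0.3, 0.8]
grip_width: 0.4
grip_force: 0.0
```

```bash
python3 -m jog '[{"delta_pos":[-0.001,0,0],"delta_rot":[0,0,0],"fingers":0},{"delta_pos":[-0.001,0,0],"delta_rot":[0,0,0],"fingers":0},{"delta_pos":[-0.0005,0,0],"delta_rot":[0,0,0],"fingers":0},{"delta_pos":[-0.0005,0,0],"delta_rot":[0,0,0],"fingers":0}]' && python3 -m jog '[{"delta_pos":[-0.0005,0,0],"delta_rot":[0,0,0],"fingers":0},{"delta_pos":[-0.0005,0,0],"delta_rot":[0,0,0],"fingers":0}]'&& python3 -m jog '[{"delta_pos":[-0.0005,0,0],"delta_rot":[0,0,0],"fingers":0}]'
```

```text
time_s: 15.5
tool_pos: [596.0, -52.4, 55.6]
tool_rot: [0.707, 0.707, -0.0, -0.0]
contact_force: [0.7, 0.4, -0.1]
grip_width: 0.7
grip_force: 0.3
time_s: 15.75
tool_pos: [596.1, -53.2, 55.6]
tool_rot: [0.707, 0.707, 0.0, -0.0]
contact_force: [0.5, 0.7, -0.6]
grip_width: 0.7
grip_force: 0.6
time_s: 15.88
tool_pos: [596.2, -53.6, 55.7]
tool_rot: [0.707, 0.707, 0.0, 0.0]
contact_force: [-0.3, 1.1, -0.1]
grip_width: 0.2
grip_force: 0.8
```

```bash
for i in 1; do python3 -m jog '[{"delta_pos":[-0.0005,0,0],"delta_rot":[0,0,0],"fingers":0}]'|sed -n 2,4p; python3 -m jog '[{"delta_pos":[-0.0005,0,0],"delta_rot":[0,0,0],"fingers":0}]'|sed -n 2,4p; python3 -m jog '[{"delta_pos":[-0.0004,0,0],"delta_rot":[0,0,0],"fingers":0}]'|sed -n 2,4p; python3 -m jog '[{"delta_pos":[-0.0004,0,0],"delta_rot":[0,0,0],"fingers":0}]'|sed -n 2,4p; done
```

```text
tool_pos: [596.2, -53.8, 55.7]
tool_rot: [0.707, 0.707, 0.0, -0.0]
contact_force: [-1.0, 3.9, -0.7]
tool_pos: [596.2, -53.8, 55.7]
tool_rot: [0.707, 0.707, 0.001, -0.0]
contact_force: [0.1, 4.3, -0.5]
tool_pos: [596.2, -53.8, 55.7]
tool_rot: [0.707, 0.707, 0.001, -0.0]
contact_force: [0.9, 6.7, -1.5]
tool_pos: [596.2, -53.9, 55.7]
tool_rot: [0.707, 0.707, 0.001, -0.001]
contact_force: [0.7, 7.1, -0.5]
```

```bash
python3 -m jog '[{"delta_pos":[-0.0005,0,0],"delta_rot":[0,0,0],"fingers":0}]'|sed -n 2,4p; python3 -m jog '[{"delta_pos":[-0.0005,0,0],"delta_rot":[0,0,0],"fingers":0}]'|sed -n 2,4p; python3 -m jog '[{"delta_pos":[0,0,0],"delta_rot":[0,0,0],"fingers":0},{"delta_pos":[0,0,0],"delta_rot":[0,0,0],"fingers":0}]'|sed -n 2,4p
python3 - <<'E'
from h import *
s=state();print(s['tool_pos'],s['contact_force'])
T=cam('top');b=read_camera('top');cv2.imwrite('pics/t4.png',cv2.resize(b[130:240,230:370],None,fx=5,fy=5,interpolation=2))
C=cam('wrist',s);a=read_camera('wrist')
cv2.imwrite('pics/w4.png',a)
for n,z in[('weight_center',73)]:
    print(n,[(np.round(d['xy']).tolist(),round(d['p'],2),atz(d['xy'],z,C).round(1)) for d in mark_of(n,'wrist')])
E
```

```text
tool_pos: [596.2, -53.9, 55.8]
tool_rot: [0.707, 0.707, 0.001, -0.001]
contact_force: [0.5, 7.4, -0.5]
tool_pos: [596.2, -53.9, 55.7]
tool_rot: [0.707, 0.708, 0.001, -0.001]
contact_force: [0.7, 9.2, -0.8]
tool_pos: [596.2, -53.9, 55.7]
tool_rot: [0.707, 0.708, 0.001, -0.001]
contact_force: [-0.1, 8.1, -0.1]
[596.16631374 -53.89537785  55.74724477] [-0.14483386  8.14557014 -0.0733603 ]
weight_center [([315.0, 327.0], 0.58, array([594.6, -88.2,  73. ]))]
```

View pics/w4.png

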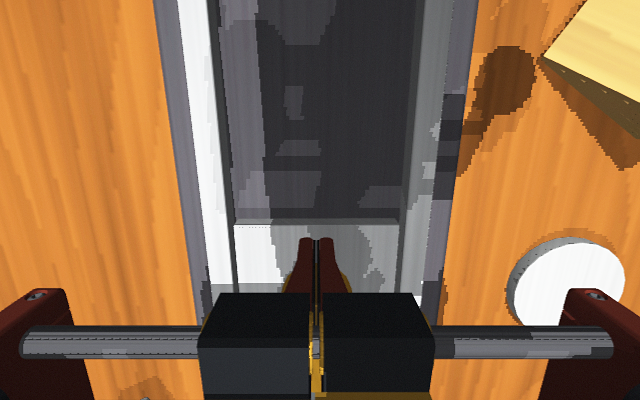

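The wrist view is mostly blocked by the hand. The weight is estimated at (595,-88), as expected for seated, and the push force has almost no sideways component. I'll raise the push to about 11 N, hold it, then back off.

```bash
python3 -m jog '[{"delta_pos":[-0.0005,0,0],"delta_rot":[0,0,0],"fingers":0},{"delta_pos":[0,0,0],"delta_rot":[0,0,0],"fingers":0}]'|sed -n 2,4p; python3 -m jog '[{"delta_pos":[-0.0005,0,0],"delta_rot":[0,0,0],"fingers":0},{"delta_pos":[0,0,0],"delta_rot":[0,0,0],"fingers":0}]'|sed -n 2,4p; python3 -m jog '[{"delta_pos":[0,0,0],"delta_rot":[0,0,0],"fingers":0},{"delta_pos":[0,0,0],"delta_rot":[0,0,0],"fingers":0},{"delta_pos":[0,0,0],"delta_rot":[0,0,0],"fingers":0}]'
```

```text
tool_pos: [596.2, -53.9, 55.8]
tool_rot: [0.706, 0.708, 0.001, -0.001]
contact_force: [0.4, 10.0, 0.3]
tool_pos: [596.2, -53.9, 55.8]
tool_rot: [0.706, 0.708, 0.002, -0.001]
contact_force: [-0.1, 9.7, 0.1]
time_s: 17.9
tool_pos: [596.2, -53.9, 55.8]
tool_rot: [0.706, 0.708, 0.002, -0.001]
contact_force: [1.0, 10.2, -0.0]
grip_width: 0.9
grip_force: 5.3
```

```bash
python3 -m jog '[{"delta_pos":[0.001,0,0],"delta_rot":[0,0,0],"fingers":0},{"delta_pos":[0.002,0,0],"delta_rot":[0,0,0],"fingers":0},{"delta_pos":[0.005,0,0],"delta_rot":[0,0,0],"fingers":0},{"delta_pos":[0.006,0,0],"delta_rot":[0,0,0],"fingers":0},{"delta_pos":[0,0,0],"delta_rot":[0,0,0],"fingers":0}]' && python3 -m jog '[{"delta_pos":[0,0,-0.03],"delta_rot":[0,0,0],"fingers":0},{"delta_pos":[0,0,-0.05],"delta_rot":[0,0,0],"fingers":0},{"delta_pos":[0,0,-0.025],"delta_rot":[0,0,0],"fingers":0},{"delta_pos":[0,0,0],"delta_rot":[0,0,0],"fingers":0}]' && python3 -m jog '[{"delta_pos":[-0.03,0,0],"delta_rot":[0,0,0],"fingers":0},{"delta_pos":[-0.045,0,0],"delta_rot":[0,0,0],"fingers":0},{"delta_pos":[-0.05,0,0],"delta_rot":[0,0,0],"fingers":0},{"delta_pos":[-0.045,0,0],"delta_rot":[0,0,0],"fingers":0},{"delta_pos":[0,0,0],"delta_rot":[0,0,0],"fingers":0}]'
python3 - <<'E'
from h import *
s=state();C=cam('wrist',s);a=read_camera('wrist');cv2.imwrite('pics/w5.png',a)
for n,z in[('weight_center',73),('lip',58)]:
    print(n,[(np.round(d['xy']).tolist(),round(d['p'],2),atz(d['xy'],z,C).round(1)) for d in mark_of(n,'wrist')])
E
```

```text
time_s: 18.52
tool_pos: [596.0, -43.4, 55.7]
tool_rot: [0.707, 0.707, -0.0, 0.0]
contact_force: [0.0, -0.1, -1.1]
grip_width: 0.2
grip_force: 0.0
time_s: 19.02
tool_pos: [597.3, -44.1, 162.7]
tool_rot: [0.707, 0.707, 0.001, 0.002]
contact_force: [-0.4, 0.5, -0.2]
grip_width: 0.4
grip_force: 0.0
time_s: 19.65
tool_pos: [594.0, -219.1, 158.4]
tool_rot: [0.71, 0.704, -0.002, -0.001]
contact_force: [0.1, 0.8, -0.6]
grip_width: 0.5
grip_force: 0.0
weight_center [([386.0, 277.0], 0.93, array([ 653.1, -285.4,   73. ])), ([217.0, 296.0], 0.68, array([ 503.6, -303. ,   73. ])), ([314.0, 23.0], 0.57, array([592.8, -87.4,  73. ]))]
lip [([316.0, 162.0], 0.63, array([ 593.5, -186.5,   58. ])), ([170.0, 209.0], 0.4, array([ 467.2, -225.9,   58. ]))]
```

View pics/w5.png

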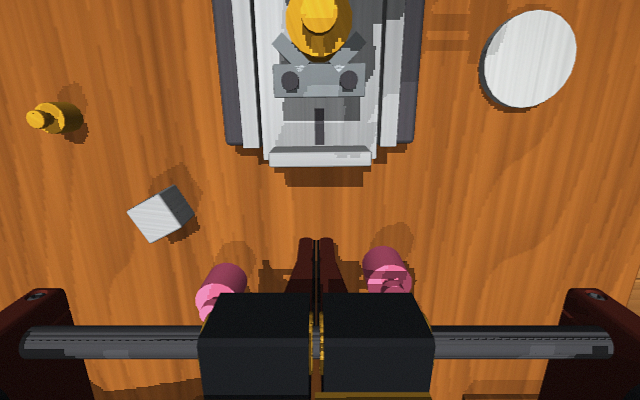

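The weight sits centred between the V arms at (319,20), and the lip is free at (318,158). I'll tilt the tool back 35° for the lip push.

```bash
python3 -m jog '[{"delta_pos":[0,0,0],"delta_rot":[0,8.75,0],"fingers":0},{"delta_pos":[0,0,0],"delta_rot":[0,8.75,0],"fingers":0},{"delta_pos":[0,0,0],"delta_rot":[0,8.75,0],"fingers":0},{"delta_pos":[0,0,0],"delta_rot":[0,8.75,0],"fingers":0},{"delta_pos":[0,0,0],"delta_rot":[0,0,0],"fingers":0}]'
python3 - <<'E'
from h import *
s=state();R=Ro.from_quat(s['tool_rot']).as_matrix();print(R.round(3),s['tool_pos'],np.round(s['q'],2))
print(R.T@(np.array([596.4,-207,55])-s['tool_pos']))
E
```

```text
time_s: 20.42
tool_pos: [594.7, -215.5, 157.3]
tool_rot: [0.676, 0.672, 0.212, -0.214]
contact_force: [-0.3, -0.9, -0.4]
grip_width: 0.7
grip_force: 0.0
[[ 0.006  1.    -0.001]
 [ 0.818 -0.004  0.575]
 [ 0.575 -0.004 -0.818]] [ 594.70952587 -215.53046671  157.27168814] [ 0.92  0.79 -0.64  1.4  -0.13  1.32  0.43]
[-51.82071408   2.09979655  88.57386301]
```

```bash
python3 -m jog '[{"delta_pos":[-0.018,0.002,0.03],"delta_rot":[0,0,0],"fingers":0},{"delta_pos":[-0.018,0,0.03],"delta_rot":[0,0,0],"fingers":0},{"delta_pos":[-0.012,0,0.02],"delta_rot":[0,0,0],"fingers":0},{"delta_pos":[-0.004,0,0.0085],"delta_rot":[0,0,0],"fingers":0},{"delta_pos":[0,0,0],"delta_rot":[0,0,0],"fingers":0}]' && python3 -m jog '[{"delta_pos":[0.0033,0,0.0023],"delta_rot":[0,0,0],"fingers":0},{"delta_pos":[0.0033,0,0.0023],"delta_rot":[0,0,0],"fingers":0},{"delta_pos":[0,0,0],"delta_rot":[0,0,0],"fingers":0}]'
```

```text
time_s: 21.05
tool_pos: [598.3, -204.8, 58.8]
tool_rot: [0.674, 0.675, 0.213, -0.212]
contact_force: [0.1, -0.6, -0.5]
grip_width: 0.5
grip_force: 0.0
time_s: 21.42
tool_pos: [598.2, -197.1, 59.0]
tool_rot: [0.674, 0.674, 0.213, -0.212]
contact_force: [0.6, -0.7, -0.6]
grip_width: 0.5
grip_force: 0.0
```

```bash
python3 -m jog '[{"delta_pos":[-0.0023,-0.0015,0.0033],"delta_rot":[0,0,0],"fingers":0},{"delta_pos":[0.0008,0,0.0006],"delta_rot":[0,0,0],"fingers":0},{"delta_pos":[0.0008,0,0.0006],"delta_rot":[0,0,0],"fingers":0},{"delta_pos":[0.0008,0,0.0006],"delta_rot":[0,0,0],"fingers":0}]' && python3 -m jog '[{"delta_pos":[0.0008,0,0.0006],"delta_rot":[0,0,0],"fingers":0}]' && python3 -m jog '[{"delta_pos":[0.0008,0,0.0006],"delta_rot":[0,0,0],"fingers":0}]' && python3 -m jog '[{"delta_pos":[0.0008,0,0.0006],"delta_rot":[0,0,0],"fingers":0},{"delta_pos":[0.0008,0,0.0006],"delta_rot":[0,0,0],"fingers":0}]'
```

```text
time_s: 21.92
tool_pos: [596.4, -195.4, 54.0]
tool_rot: [0.675, 0.674, 0.212, -0.212]
contact_force: [-0.7, -2.9, 0.2]
grip_width: 0.3
grip_force: 1.6
time_s: 22.05
tool_pos: [596.3, -194.4, 54.0]
tool_rot: [0.675, 0.674, 0.212, -0.212]
contact_force: [-1.1, -3.2, 0.3]
grip_width: 0.3
grip_force: 1.6
time_s: 22.18
tool_pos: [596.4, -193.0, 54.0]
tool_rot: [0.675, 0.674, 0.212, -0.212]
contact_force: [-1.5, -2.6, -0.8]
grip_width: 0.3
grip_force: 1.6
time_s: 22.42
tool_pos: [596.4, -190.5, 54.0]
tool_rot: [0.675, 0.674, 0.213, -0.213]
contact_force: [-1.2, -2.7, -0.9]
grip_width: 0.3
grip_force: 1.6
```

The shuttle is moving at about 3 N. Continuing at 24 mm/s.

```bash
python3 -m jog '[{"delta_pos":[0.0012,0,0.0009],"delta_rot":[0,0,0],"fingers":0},{"delta_pos":[0.0018,0,0.0013],"delta_rot":[0,0,0],"fingers":0},{"delta_pos":[0.0024,0,0.0017],"delta_rot":[0,0,0],"fingers":0},{"delta_pos":[0.0024,0,0.0017],"delta_rot":[0,0,0],"fingers":0},{"delta_pos":[0.0024,0,0.0017],"delta_rot":[0,0,0],"fingers":0}]'|sed -n 2,4p && python3 -m jog '[{"delta_pos":[0.0024,0,0.0017],"delta_rot":[0,0,0],"fingers":0},{"delta_pos":[0.0024,0,0.0017],"delta_rot":[0,0,0],"fingers":0},{"delta_pos":[0.0024,0,0.0017],"delta_rot":[0,0,0],"fingers":0},{"delta_pos":[0.0024,0,0.0017],"delta_rot":[0,0,0],"fingers":0},{"delta_pos":[0.0024,0,0.0017],"delta_rot":[0,0,0],"fingers":0}]'|sed -n 2,4p && python3 -m jog '[{"delta_pos":[0.0024,0,0.0017],"delta_rot":[0,0,0],"fingers":0},{"delta_pos":[0.0024,0,0.0017],"delta_rot":[0,0,0],"fingers":0},{"delta_pos":[0.0024,0,0.0017],"delta_rot":[0,0,0],"fingers":0},{"delta_pos":[0.0024,0,0.0017],"delta_rot":[0,0,0],"fingers":0},{"delta_pos":[0.0024,0,0.0017],"delta_rot":[0,0,0],"fingers":0}]'|sed -n 2,4p && python3 -m jog '[{"delta_pos":[0.0024,0,0.0017],"delta_rot":[0,0,0],"fingers":0},{"delta_pos":[0.0024,0,0.0017],"delta_rot":[0,0,0],"fingers":0},{"delta_pos":[0.0024,0,0.0017],"delta_rot":[0,0,0],"fingers":0},{"delta_pos":[0.0024,0,0.0017],"delta_rot":[0,0,0],"fingers":0},{"delta_pos":[0.0024,0,0.0017],"delta_rot":[0,0,0],"fingers":0}]'
```

```text
tool_pos: [596.5, -177.6, 54.0]
tool_rot: [0.675, 0.674, 0.213, -0.213]
contact_force: [-1.9, -2.7, 0.1]
tool_pos: [596.5, -163.1, 53.9]
tool_rot: [0.675, 0.674, 0.213, -0.213]
contact_force: [-0.6, -3.5, -0.1]
tool_pos: [596.5, -148.3, 53.8]
tool_rot: [0.675, 0.674, 0.213, -0.213]
contact_force: [-1.1, -2.9, 0.8]
time_s: 24.92
tool_pos: [596.5, -133.6, 53.7]
tool_rot: [0.675, 0.674, 0.213, -0.213]
contact_force: [0.0, -3.1, 1.6]
grip_width: 0.6
grip_force: 1.7
```

Steady. Another 7 calls takes it to about -30.

```bash
python3 -m jog '[{"delta_pos":[0.0024,0,0.0017],"delta_rot":[0,0,0],"fingers":0},{"delta_pos":[0.0024,0,0.0017],"delta_rot":[0,0,0],"fingers":0},{"delta_pos":[0.0024,0,0.0017],"delta_rot":[0,0,0],"fingers":0},{"delta_pos":[0.0024,0,0.0017],"delta_rot":[0,0,0],"fingers":0},{"delta_pos":[0.0024,0,0.0017],"delta_rot":[0,0,0],"fingers":0}]'|sed -n 2,4p && python3 -m jog '[{"delta_pos":[0.0024,0,0.0017],"delta_rot":[0,0,0],"fingers":0},{"delta_pos":[0.0024,0,0.0017],"delta_rot":[0,0,0],"fingers":0},{"delta_pos":[0.0024,0,0.0017],"delta_rot":[0,0,0],"fingers":0},{"delta_pos":[0.0024,0,0.0017],"delta_rot":[0,0,0],"fingers":0},{"delta_pos":[0.0024,0,0.0017],"delta_rot":[0,0,0],"fingers":0}]'|sed -n 2,4p && python3 -m jog '[{"delta_pos":[0.0024,0,0.0017],"delta_rot":[0,0,0],"fingers":0},{"delta_pos":[0.0024,0,0.0017],"delta_rot":[0,0,0],"fingers":0},{"delta_pos":[0.0024,0,0.0017],"delta_rot":[0,0,0],"fingers":0},{"delta_pos":[0.0024,0,0.0017],"delta_rot":[0,0,0],"fingers":0},{"delta_pos":[0.0024,0,0.0017],"delta_rot":[0,0,0],"fingers":0}]'|sed -n 2,4p && python3 -m jog '[{"delta_pos":[0.0024,0,0.0017],"delta_rot":[0,0,0],"fingers":0},{"delta_pos":[0.0024,0,0.0017],"delta_rot":[0,0,0],"fingers":0},{"delta_pos":[0.0024,0,0.0017],"delta_rot":[0,0,0],"fingers":0},{"delta_pos":[0.0024,0,0.0017],"delta_rot":[0,0,0],"fingers":0},{"delta_pos":[0.0024,0,0.0017],"delta_rot":[0,0,0],"fingers":0}]'|sed -n 2,4p
python3 -m jog '[{"delta_pos":[0.0024,0,0.0017],"delta_rot":[0,0,0],"fingers":0},{"delta_pos":[0.0024,0,0.0017],"delta_rot":[0,0,0],"fingers":0},{"delta_pos":[0.0024,0,0.0017],"delta_rot":[0,0,0],"fingers":0},{"delta_pos":[0.0024,0,0.0017],"delta_rot":[0,0,0],"fingers":0},{"delta_pos":[0.0024,0,0.0017],"delta_rot":[0,0,0],"fingers":0}]'|sed -n 2,4p && python3 -m jog '[{"delta_pos":[0.0024,0,0.0017],"delta_rot":[0,0,0],"fingers":0},{"delta_pos":[0.0024,0,0.0017],"delta_rot":[0,0,0],"fingers":0},{"delta_pos":[0.0024,0,0.0017],"delta_rot":[0,0,0],"fingers":0},{"delta_pos":[0.0024,0,0.0017],"delta_rot":[0,0,0],"fingers":0},{"delta_pos":[0.0024,0,0.0017],"delta_rot":[0,0,0],"fingers":0}]'|sed -n 2,4p && python3 -m jog '[{"delta_pos":[0.0024,0,0.0017],"delta_rot":[0,0,0],"fingers":0},{"delta_pos":[0.0020,0,0.0014],"delta_rot":[0,0,0],"fingers":0},{"delta_pos":[0.0016,0,0.0012],"delta_rot":[0,0,0],"fingers":0},{"delta_pos":[0.0012,0,0.0009],"delta_rot":[0,0,0],"fingers":0},{"delta_pos":[0.0008,0,0.0006],"delta_rot":[0,0,0],"fingers":0}]'
```

```text
tool_pos: [596.5, -118.9, 53.7]
tool_rot: [0.675, 0.674, 0.213, -0.213]
contact_force: [-0.2, -4.1, 0.2]
tool_pos: [596.4, -104.2, 53.5]
tool_rot: [0.675, 0.674, 0.213, -0.213]
contact_force: [-1.1, -3.6, 0.4]
tool_pos: [596.5, -89.5, 53.5]
tool_rot: [0.675, 0.674, 0.213, -0.213]
contact_force: [-0.5, -3.3, 0.4]
tool_pos: [596.5, -74.8, 53.4]
tool_rot: [0.675, 0.674, 0.213, -0.213]
contact_force: [-0.6, -3.7, -0.2]
tool_pos: [596.5, -60.1, 53.3]
tool_rot: [0.675, 0.674, 0.213, -0.213]
contact_force: [-1.1, -3.8, 1.1]
tool_pos: [596.5, -45.4, 53.2]
tool_rot: [0.675, 0.674, 0.213, -0.213]
contact_force: [-0.2, -3.5, 1.4]
time_s: 29.3
tool_pos: [596.6, -35.6, 53.1]
tool_rot: [0.675, 0.674, 0.213, -0.213]
contact_force: [-1.1, -1.9, 1.9]
grip_width: 0.3
grip_force: 1.6
```

```bash
python3 -m jog '[{"delta_pos":[0.0012,0,0.0008],"delta_rot":[0,0,0],"fingers":0},{"delta_pos":[0.0012,0,0.0008],"delta_rot":[0,0,0],"fingers":0},{"delta_pos":[0.0012,0,0.0008],"delta_rot":[0,0,0],"fingers":0},{"delta_pos":[0.0012,0,0.0008],"delta_rot":[0,0,0],"fingers":0},{"delta_pos":[0.0012,0,0.0008],"delta_rot":[0,0,0],"fingers":0}]'|sed -n 2,4p; python3 -m jog '[{"delta_pos":[0.0012,0,0.0008],"delta_rot":[0,0,0],"fingers":0},{"delta_pos":[0.0012,0,0.0008],"delta_rot":[0,0,0],"fingers":0},{"delta_pos":[0.0012,0,0.0008],"delta_rot":[0,0,0],"fingers":0}]'|sed -n 2,4p;  python3 -m jog '[{"delta_pos":[0.0008,0,0.0006],"delta_rot":[0,0,0],"fingers":0},{"delta_pos":[0.0008,0,0.0006],"delta_rot":[0,0,0],"fingers":0},{"delta_pos":[0.0008,0,0.0006],"delta_rot":[0,0,0],"fingers":0}]'|sed -n 2,4p; python3 -m jog '[{"delta_pos":[0.0008,0,0.0006],"delta_rot":[0,0,0],"fingers":0}]'
```

```text
tool_pos: [596.5, -28.5, 53.2]
tool_rot: [0.675, 0.674, 0.213, -0.213]
contact_force: [0.1, -1.9, -0.7]
tool_pos: [596.5, -24.1, 53.3]
tool_rot: [0.675, 0.674, 0.213, -0.213]
contact_force: [-0.2, -2.6, -0.4]
tool_pos: [596.5, -21.1, 53.3]
tool_rot: [0.675, 0.674, 0.213, -0.213]
contact_force: [-1.1, -2.6, -0.9]
time_s: 30.8
tool_pos: [596.5, -20.1, 53.2]
tool_rot: [0.675, 0.674, 0.213, -0.213]
contact_force: [-0.9, -3.5, -1.8]
grip_width: 0.8
grip_force: 1.6
```

```bash
python3 -m jog '[{"delta_pos":[0.0008,0,0.0006],"delta_rot":[0,0,0],"fingers":0}]'|sed -n 2,4p; python3 -m jog '[{"delta_pos":[0.0008,0,0.0006],"delta_rot":[0,0,0],"fingers":0}]'|sed -n 2,4p; python3 -m jog '[{"delta_pos":[0.0008,0,0.0006],"delta_rot":[0,0,0],"fingers":0}]'|sed -n 2,4p; python3 -m jog '[{"delta_pos":[0.0008,0,0.0006],"delta_rot":[0,0,0],"fingers":0}]'|sed -n 2,4p; python3 -m jog '[{"delta_pos":[0.0008,0,0.0006],"delta_rot":[0,0,0],"fingers":0}]'|sed -n 2,4p
```

```text
tool_pos: [596.5, -19.1, 53.2]
tool_rot: [0.675, 0.674, 0.213, -0.213]
contact_force: [0.1, -3.8, 0.2]
tool_pos: [596.5, -18.1, 53.2]
tool_rot: [0.675, 0.674, 0.213, -0.213]
contact_force: [0.1, -2.8, -0.9]
tool_pos: [596.5, -17.1, 53.2]
tool_rot: [0.675, 0.674, 0.213, -0.213]
contact_force: [-1.7, -4.1, -0.5]
tool_pos: [596.5, -16.1, 53.1]
tool_rot: [0.675, 0.674, 0.213, -0.213]
contact_force: [-1.4, -3.0, 1.2]
tool_pos: [596.6, -15.3, 53.1]
tool_rot: [0.675, 0.674, 0.213, -0.212]
contact_force: [-1.8, -5.5, 1.2]
```

```bash
python3 -m jog '[{"delta_pos":[0.0008,0,0.0006],"delta_rot":[0,0,0],"fingers":0}]'|sed -n 2,4p; python3 -m jog '[{"delta_pos":[0.0008,0,0.0006],"delta_rot":[0,0,0],"fingers":0}]'|sed -n 2,4p
```

```text
tool_pos: [596.7, -15.2, 52.9]
tool_rot: [0.675, 0.674, 0.212, -0.212]
contact_force: [-1.5, -8.0, 1.3]
tool_pos: [596.9, -15.1, 52.7]
tool_rot: [0.675, 0.674, 0.212, -0.211]
contact_force: [-2.6, -9.7, 2.3]
```

It's on the hard stop at -15.2 with 10 N. Backing off and checking.

```bash
python3 -m jog '[{"delta_pos":[-0.0016,0,-0.0012],"delta_rot":[0,0,0],"fingers":0},{"delta_pos":[-0.0024,0,-0.0017],"delta_rot":[0,0,0],"fingers":0},{"delta_pos":[-0.008,0,-0.0057],"delta_rot":[0,0,0],"fingers":0},{"delta_pos":[-0.03,0,-0.021],"delta_rot":[0,0,0],"fingers":0},{"delta_pos":[-0.03,0,-0.021],"delta_rot":[0,0,0],"fingers":0}]' && python3 -m jog '[{"delta_pos":[0,0,-0.03],"delta_rot":[0,0,0],"fingers":0},{"delta_pos":[0,0,-0.03],"delta_rot":[0,0,0],"fingers":0},{"delta_pos":[0,0,0],"delta_rot":[0,0,0],"fingers":0},{"delta_pos":[0,0,0],"delta_rot":[0,0,0],"fingers":0}]'
python3 - <<'E'
from h import *
s=state();C=cam('wrist',s);a=read_camera('wrist');b=read_camera('side');cv2.imwrite('pics/f.png',np.vstack([a[:300],cv2.resize(b[150:300,150:390],None,fx=640/240,fy=2)[:300]]))
for n,z in[('weight_center',73),('lip',58)]:
    print(n,[(np.round(d['xy']).tolist(),round(d['p'],2),atz(d['xy'],z,C).round(1)) for d in mark_of(n,'wrist')])
E
```

```text
time_s: 32.3
tool_pos: [596.5, -102.0, 53.3]
tool_rot: [0.674, 0.674, 0.213, -0.213]
contact_force: [-0.2, -0.3, -1.0]
grip_width: 0.2
grip_force: 0.0
time_s: 32.8
tool_pos: [596.0, -134.9, 101.7]
tool_rot: [0.674, 0.674, 0.213, -0.213]
contact_force: [-0.1, 0.1, -0.8]
grip_width: 0.3
grip_force: 0.0
weight_center [([31.0, 294.0], 0.17, array([ 417.2, -155.2,   73. ]))]
lip [([313.0, 104.0], 0.79, array([593.3,  -8.6,  58. ]))]
```

View pics/f.png

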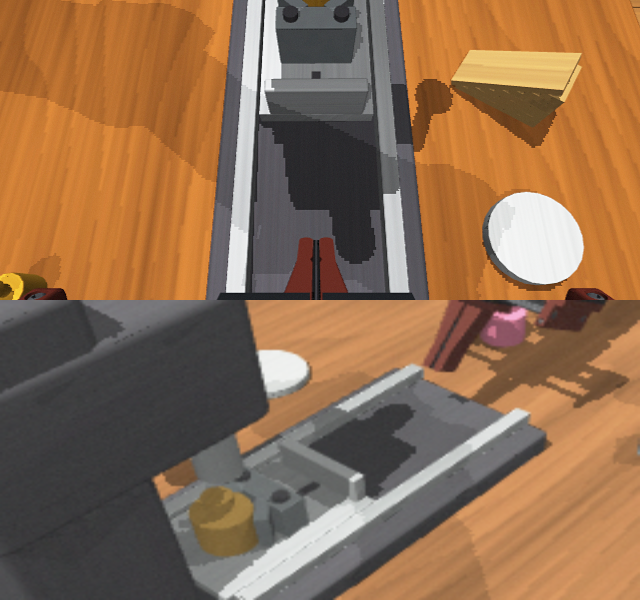

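The final view shows the shuttle home: the lip has moved from y -188.6 to -8.6 (180 mm). The weight is upright against the V at (222,522), and the gripper is clear. Handing in.

```bash
python3 -c "
from bench import *
print(sign_off())"
```

```text
the job is handed in; nothing more can be done
None
```

I pushed the brass weight into the V at about 10 N and slid the shuttle home to its stop at no more than about 10 N. The last picture shows the weight upright against the V and the gripper clear, and I handed the job in at about 33 s; no verdict came back.

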